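# Draw the top tile off the stack onto the marking-out bed

### The job

Slide the top tile off the stack, out through the open front of its holder and along the marking-out bed until its whole front edge lies home, square against the fence, with the whole tile flat on the bed. Slide it, do not lift it: press only gently, as the glaze chips; leave the tiles below lying where they are, do not shift the fence, and leave the other things alone.

Things in the scene. Friction and masses are not known exactly. Their poses are not given: they have to be found in the camera images.
- tile1_centre (a point): Centre of the TOP tile of the stack: white glazed tile 150 x 100 x 8 mm, about 280 g. x axis along its length, pointing in the slide direction to the fence; z up; top face 4 mm above this point. Slippery on tiles, holder and bed (friction about 0.2); fingertips grip it far better. Chips if fingers push it with over 25 N in any direction; 6 to 10 N of press is plenty to drag it.
- tile2: Second tile of the stack, same tile (origin: centre of its underside). The top tile lies on it. Tiles, holder and bed are hard: going 1 mm too deep presses with well over 25 N, and the measured poses are no better than that, so the press must be felt.
- tile3: Third tile of the stack, same tile and origin.
- tile4: Bottom tile of the stack, same tile and origin.
- jig: Fixed plywood baseboard 420 x 150 x 12 mm carrying the tile holder, then an open gap of 30 mm, then the marking-out bed, in line. Origin on the table under the board; x axis = slide direction from holder to bed and fence, z up. All of it lies symmetric about y = 0.
- holder (a point): Centre of the holder's floor, 12 mm above the table. Four tiles lie on it, the top face of the top one 32 mm above this floor. Side walls and back wall, about 3 mm outside the tiles, rise 34 mm (2 mm above the top tile), so its edges cannot be reached there, only its face. Open on the jig's +x side. Axes as the jig.
- bed (a point): On the top face of the marking-out bed, middle of the edge nearest the holder. The bed is a grey laminate slab 214 mm long (along +x), 130 mm wide, top 34.5 mm above the table: 1.5 mm below the underside of the top tile as it lies on the stack. Axes as the jig.
- fence_face (a point): On the fence's face, mid-width, 4 mm above the bed. The fence is an aluminium bar across the bed, 128 mm wide, 20 mm high, its face looking back at the holder, square to the jig's x axis, 155 to 195 mm along the bed from its near edge. Only lightly clamped: it slips if pushed with over 15 N. A tile home against it has its centre 75 mm from this point.
- filler_tub: Bystander: round tub 72 mm across, 75 mm high (origin under its middle).
- tape_roll: Bystander: cardboard-coloured roll of tape lying flat, 72 mm across, 25 mm high (origin under its middle).
- brush: Bystander: paint brush lying on the table.
- tape_measure: Bystander: black tape-measure case 65 x 35 x 60 mm (origin under its middle).
- small_tin: Bystander: tin 66 mm across, 95 mm high (origin under its middle).
- offcut: Bystander: wood offcut 120 x 45 x 20 mm (origin under its middle).
- mallet: Bystander: rubber mallet lying on the table.
Mind the look-alikes: they are no part of the job. Leave any brown or orange look-alike of the part that bears tile1_centre alone.

How it is judged:
At the end, for the whole second after the job is handed in: The top tile lies flat and at rest on the bed, front edge against the fence (gap under 2.5 mm), square to it within 0.03 rad, within 15 mm of the bed's middle line; fence within 3 mm and the three lower tiles within 5 mm of where they started (x of tile1_centre in the frame of fence_face between -0.0775 and -0.07 m and y of tile1_centre in the frame of jig between -0.015 and 0.015 m and z of tile1_centre in the frame of jig between 0.036 and 0.041 m and angle between the x axis of tile1_centre and the x axis of jig, either way round below 0.03 rad and angle between tile1_centre's own z axis and vertical below 0.03 rad and linear speed of tile1 below 0.01 m/s and distance of fence_face from where it was at the start of the episode below 0.003 m and distance of each of tile2, tile3, tile4 from where it was at the start of the episode below 0.005 m); the robot touches nothing.
It fails at once if the fingers push on the top tile with more than 25 N (it chips) (contact force between the fingers and tile1 above 25 N).
It fails at once if the fence is shifted by more than 3 mm (distance of fence_face from where it was at the start of the episode above 0.003 m).
It fails at once if a lower tile is shifted by more than 5 mm (distance of any of tile2, tile3, tile4 from where it was at the start of the episode above 0.005 m).
It fails at once if the top tile is lifted by more than 12 mm or tipped by more than 0.2 rad instead of slid (z of tile1_centre in the frame of jig above 0.052 m or angle between tile1_centre's own z axis and vertical above 0.2 rad).
It fails at once if a bystander is moved by more than 20 mm (distance of any of filler_tub, tape_roll, brush, tape_measure, small_tin, offcut, mallet from where it was at the start of the episode above 0.02 m).
It also fails if it takes over 59 s, if anything falls off the work surface, if the arm or the gripper's body presses on something with over 40 N, if the wrist force passes 120 N, or if a joint passes its speed limit or range.

### The arm

A 7-joint arm with a two-finger parallel gripper is mounted at the origin on the work surface. World frame = base frame: x ahead of the robot, y to its left, z up, the work surface at z = 0. Lengths are in m, angles in rad, forces in N, time in s.
With the tool pointing down it reaches from about 0.425 to 0.95 m from the base axis. Payload 4.7 kg.
Tool frame: the origin (TCP) lies at the very end of the fingers, on their centre line; the grasp point (between the pads) lies 19 mm behind it (env.tcp_to_grasp is the distance from the TCP to the grasp point, in m); z points along the fingers, y is the direction in which the jaws open and shut (so a half turn about z gives the same grasp; the last joint's range is limited). The gripper opens to 87 mm and grips with 3 to 60 N. Pads are 19 mm wide; open, the fingers measure 117 mm over their backs; the gripper's body (75 mm by 190 mm) begins 51 mm behind the grasp point.
Start: joints at [1.277, 0.469, -0.049, 1.532, 0.024, 1.141, -0.082], TCP at [0.177, -0.651, 0.223] pointing down, gripper open.
Joint ranges: [-2.59, 2.59], [-0.33, 1.99], [-1.39, 1.29], [0.1, 2.45], [-1.04, 4.18], [0.21, 1.99], [-2.66, 2.66]. Speed limits (rad/s): [2.57, 2.57, 3.14, 3.14, 3.14, 3.14, 3.14].

### API

Orientations are given as a rotation vector (axis times angle).
In Python, from station import state, viewer, order, env gives the robot as it stands.
- The arm moves only by the tool move_arm, never from a script. Its argument "targets" is a list of rows, each an object with "dp": the shift along the tool's x, y, z in cm, a list of three; "twist": the turn, a rotation vector about the tool's x, y, z in degrees, a list of three; "claw": the finger opening in cm, from 0 to 8.7. A call has exactly 5 rows; each row shifts and turns the pose as measured when the row begins, along the tool's axes as they then stand; what a row does not reach is not made up. A row lasts 1/12 s, in which the tool goes at most 41.7 mm and 7.16 degrees, less where a joint would pass 70% of its speed; a pose out of reach is approached as far as the arm can. A call with a gripper value outside its range is refused whole. The fingers move at their own pace and stop on an object; "grip_force" is the grip in N (left out, the last holds). Time passes only in rows, so rows that do not move let the fingers close, or fill a call up. It gives the time, the measured TCP pose, the force and the opening at its end, in the units of the state.
- state(): the state, without advancing time (a new reading comes with each control period).
- viewer.camera(name): name is "scene" or "top" or "wrist"; returns (picture, depth): 480x640x3 uint8, red, green, blue; 480x640 float32, m along the optical axis (not along the pixel's ray), 0 where there is no reading.
- viewer.camera_info(name): a dict with "camera_matrix" (3x3 intrinsics, pixels), "position" and "rotation" of the camera in the world; the wrist camera has in their place "T_tool_cam" (4x4, takes a point from camera to tool coordinates, whose origin is the TCP and whose axes are the flange's). Camera axes: x right, y down, z forward; pixel columns grow to the right and rows downward; lengths in m; the calibration is good to about 2 mm. The wrist camera is an equidistant fisheye: a pixel r from the principal point sees the ray r / f radians off the axis. A picture is of the moment at which its call begins: read the wrist's pose just before it. camera_info takes no time and is no camera call.
- order.hand_in(): hands the job in, once; it reports no verdict.
The state is a dict: "time_s": time; "joints": joint angles; "qvel": joint speeds; "effort": joint torques, N m; "eef_pos": TCP position; "orientation": TCP orientation; "contact_force": force on the tool from outside, world axes, zero at the start; "torque": the same for the moment, N m; "width": opening from 0.0 (shut) to 1.0 (fully open).
Only numpy, scipy, OpenCV 4.12 (cv2) and the standard library are available. Lean on these libraries where they do the work, as an engineer would, in place of code of your own. Each camera call takes 0.05 s, during which the arm holds its last target.

## Working session

There is one attempt and no reset: what is moved stays moved. The work goes in short steps, Python scripts to look and compute and a tool call to move; the robot and the scene stay as the last step left them, time stands still between calls to the robot, and variables do not carry over. Pictures are saved under pics/ and viewed, and the job is handed in when it is done.

Besides the shell and the picture viewer there is one more tool, called after "Call:" as name(argument=value, ...), one argument or row to a line, values as JSON. move_arm: Moves the arm, as the interface text tells. Its arguments: {"type":"object","properties":{"targets":{"type":"array","items":{"type":"object","properties":{"dp":{"type":"array","items":{"type":"number"}},"twist":{"type":"array","items":{"type":"number"}},"claw":{"type":"number"}}}},"grip_force":{"type":"number"}},"required":["targets"]}

```bash
mkdir -p pics; ls; python3 - <<'E'
from station import state, viewer, order, env
import cv2
s=state();print(s)
for n in("scene","top"):
    p,d=viewer.camera(n);cv2.imwrite(f"pics/{n}0.png",p[:,:,::-1]);import numpy as np;np.savez(f"{n}0.npz",p=p,d=d);print(n,viewer.camera_info(n))
print(viewer.camera_info("wrist"), env.tcp_to_grasp)
E
```

```text
pics
{'time_s': 0.0, 'joints': array([ 1.27710344,  0.46944611, -0.04861384,  1.5336789 ,  0.02407239,
        1.1410013 , -0.0822923 ]), 'qvel': array([3.70088622e-05, 2.35035511e-03, 2.41810795e-04, 6.63661427e-04,
       9.35312357e-04, 4.43997127e-04, 9.00182727e-04]), 'effort': array([ 5.62806545e-04, -5.07965755e+01, -8.01917422e-02, -2.36149818e+01,
       -6.11507823e-02,  3.80368636e-02,  1.88166182e-04]), 'eef_pos': array([ 0.17652631, -0.65089041,  0.2215027 ]), 'orientation': array([-3.11217933e+00, -4.14536213e-01,  4.62783631e-04]), 'contact_force': array([0.0745579 , 0.05471528, 0.32430036]), 'torque': array([0.007574 , 0.033066 , 0.0096112]), 'width': 1.0021806793051216}
scene {'camera_matrix': array([[573.40255965,   0.        , 323.10190885],
       [  0.        , 573.40255965, 234.80178945],
       [  0.        ,   0.        ,   1.        ]]), 'position': array([1.16558736, 0.45722097, 1.36732228]), 'rotation': array([-1.28379515, -2.49912812,  0.70379517])}
top {'camera_matrix': array([[484.3740687 ,   0.        , 311.97067952],
       [  0.        , 484.3740687 , 241.40763709],
       [  0.        ,   0.        ,   1.        ]]), 'position': array([ 0.39355341, -0.01534091,  1.07716625]), 'rotation': array([-2.14259201,  2.15619886, -0.11332115])}
{'camera_matrix': array([[371.64829954,   0.        , 309.97220648],
       [  0.        , 371.64829954, 239.11577501],
       [  0.        ,   0.        ,   1.        ]]), 'T_tool_cam': array([[-8.26992062e-05, -9.58195769e-01, -2.86113372e-01,
         7.94988378e-02],
       [ 9.99999959e-01, -1.57232930e-04,  2.37530757e-04,
         3.99941325e-04],
       [-2.72587410e-04, -2.86113341e-01,  9.58195743e-01,
        -1.61727176e-01],
       [ 0.00000000e+00,  0.00000000e+00,  0.00000000e+00,
         1.00000000e+00]])} 0.0187
```

View pics/scene0.png

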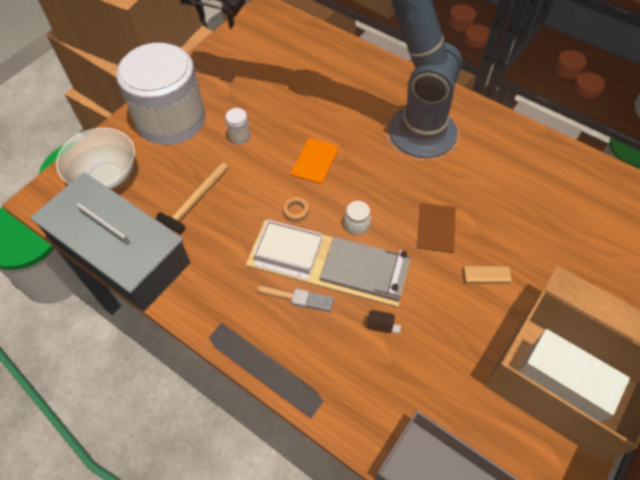

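View pics/top0.png

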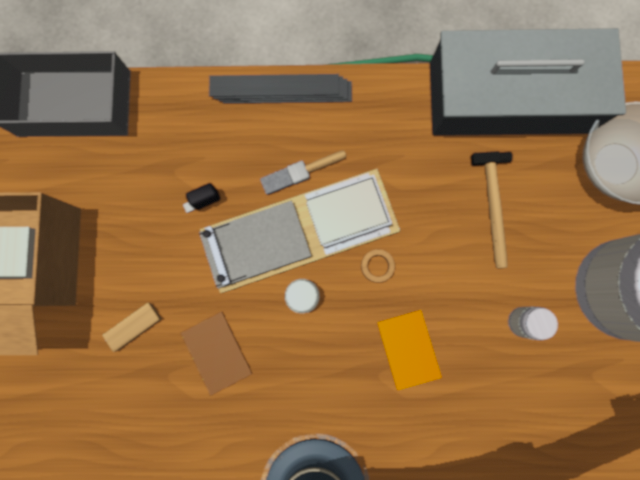

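The top view shows the holder with the white tile around (348,213), the bed around (262,243) and the fence around (215,257). The base is at the bottom. I'll enlarge it.

```bash
python3 - <<'E'
import numpy as np,cv2
z=np.load("top0.npz");p=z['p'][160:300,190:410,::-1]
cv2.imwrite("pics/crop0.png",cv2.resize(p,None,fx=3.6,fy=3.6,interpolation=cv2.INTER_CUBIC))
z=np.load("scene0.npz");p=z['p'][210:310,240:420,::-1]
cv2.imwrite("pics/crop1.png",cv2.resize(p,None,fx=4.4,fy=4.4,interpolation=cv2.INTER_CUBIC))
E
```

```text
(no output)
```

View pics/crop0.png

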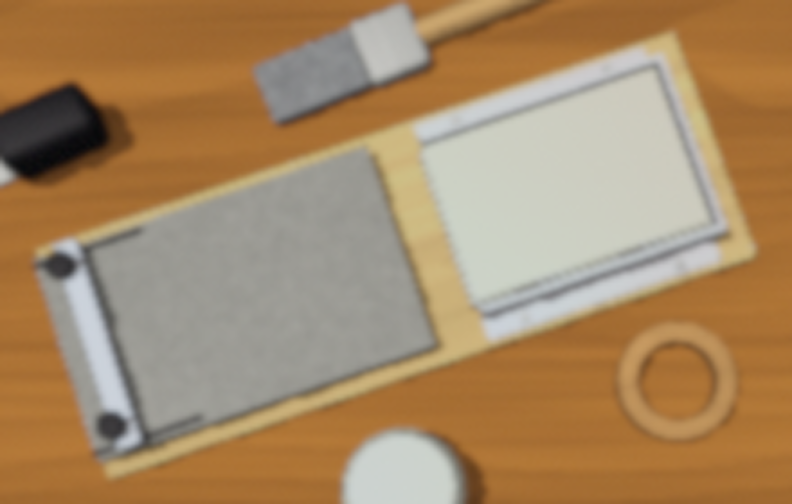

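View pics/crop1.png

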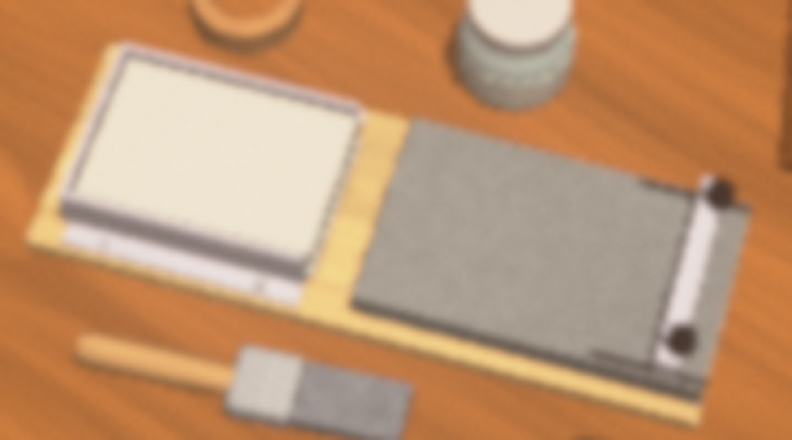

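```bash
cat > h.py <<'E'
import numpy as np,cv2
from scipy.spatial.transform import Rotation as R
def proj(info,uv,z):
    K=info["camera_matrix"];uv=np.atleast_2d(uv).astype(float)
    d=np.c_[(uv-K[:2,2])/K[0,0],np.ones(len(uv))]@R.from_rotvec(info["rotation"]).as_matrix().T
    o=info["position"];return o+d*((z-o[2])/d[:,2])[:,None]
E
python3 - <<'E'
from h import *
from station import viewer
i=viewer.camera_info("top"); j=viewer.camera_info("scene")
f=lambda a:(np.array(a)+.5)/3.6-.5+[190,160]
g=lambda a:(np.array(a)+.5)/4.4-.5+[240,210]
S={}
for n,c,I in(("top",f,i),("scene",g,j)):
  if n=="top":
    T=[(420,145),(658,66),(719,223),(480,307)];B=[(38,250),(675,35),(755,252),(108,478)];E=[(370,150),(438,346)];F=[(86,248),(146,438)]
  else:
    T=[(300,262),(72,195),(126,55),(358,108)];B=[(700,424),(28,240),(105,45)];E=[(352,302),(412,122)];F=[(655,365),(697,203)]
  for nm,P,z in(("tile",T,.044),("board",B,.012),("bednear",E,.0345),("fence",F,.0345 if n=="top" else .0445)):
    w=proj(I,c(P),z)
    print(n,nm,w[:,:2].round(4).tolist(),"mean",w.mean(0)[:2].round(4),"sides",np.linalg.norm(np.diff(w,axis=0),axis=1).round(4), [round(float(np.degrees(np.arctan2(*(b-a)[[1,0]]))),1) for a,b in zip(w,w[1:])])
for n in("top","scene"):
  z=np.load(n+"0.npz");d=z['d'];I=i if n=="top" else j
  for uv in ((348,213),(262,243)) if n=="top" else ((288,247),(365,265)):
    K=I["camera_matrix"];D=np.median(d[uv[1]-3:uv[1]+4,uv[0]-3:uv[0]+4])
    v=R.from_rotvec(I["rotation"]).apply([(uv[0]-K[0,2])/K[0,0]*D,(uv[1]-K[1,2])/K[0,0]*D,D])+I["position"];print(n,uv,v.round(4))
E
```

```text
top tile [[0.6125, 0.0147], [0.6599, -0.1297], [0.5634, -0.1641], [0.5138, -0.0207]] mean [ 0.5874 -0.075 ] sides [0.1519 0.1025 0.1517] [-71.8, -160.4, 109.1]
top board [[0.5551, 0.2529], [0.6879, -0.1442], [0.5504, -0.1904], [0.4142, 0.2067]] mean [0.5519 0.0312] sides [0.4187 0.1451 0.4198] [-71.5, -161.5, 108.9]
top bednear [[0.6117, 0.0455], [0.4915, 0.0046]] mean [0.5516 0.025 ] sides [0.1269] [-161.2]
top fence [[0.5527, 0.218], [0.4375, 0.1796]] mean [0.4951 0.1988] sides [0.1214] [-161.6]
scene tile [[0.6205, 0.0125], [0.6638, -0.1263], [0.5664, -0.1623], [0.5137, -0.0221]] mean [ 0.5911 -0.0745] sides [0.1454 0.1038 0.1498] [-72.7, -159.7, 110.6]
scene board [[0.5574, 0.2556], [0.6918, -0.1423], [0.5538, -0.1929]] mean [ 0.601  -0.0266] sides [0.42  0.147] [-71.3, -159.9]
scene bednear [[0.6202, 0.0502], [0.4979, 0.0075]] mean [0.5591 0.0288] sides [0.1296] [-160.8]
scene fence [[0.5554, 0.2197], [0.4498, 0.1828]] mean [0.5026 0.2012] sides [0.1119] [-160.7]
top (348, 213) [ 0.5828 -0.0754  0.0446]
top (262, 243) [0.5199 0.1114 0.0361]
scene (288, 247) [ 0.5978 -0.07    0.0445]
scene (365, 265) [0.519  0.1247 0.0347]
```

The measurements agree: the tile centre is at about (0.589,-0.075), with its top at z=0.044. The slide yaw is about 108.6°, the fence face is at about (0.499,0.200), and the slide is about 0.215 m. Next I'll work out the approach in tool axes.

```bash
cat >> h.py <<'E'
def rel(s,tgt,yaw=None):
    M=R.from_rotvec(s["orientation"]).as_matrix()
    dp=M.T@(np.array(tgt)-s["eef_pos"])
    ty=np.degrees(np.arctan2(M[1,1],M[0,1]))
    print("dp cm",(dp*100).round(3),"tooly yaw",ty.round(2),"z axis",M[:,2].round(4))
    return dp
u=np.array([np.cos(np.radians(108.6)),np.sin(np.radians(108.6)),0])
E
python3 - <<'E'
from h import *
from station import state
s=state();rel(s,[.585,-.0655,.16])
E
```

```text
dp cm [ 54.747 -45.804   6.236] tooly yaw -74.83 z axis [-5.0e-04  1.7e-03 -1.0e+00]
```

Call:
move_arm(
  targets=[
    {"dp":[2.5,-2.1,0.2],"twist":[0,0,-0.7],"claw":1.0},
    {"dp":[3.0,-2.5,0.3],"twist":[0,0,-0.7],"claw":1.0},
    {"dp":[3.0,-2.5,0.3],"twist":[0,0,-0.7],"claw":1.0},
    {"dp":[3.0,-2.5,0.3],"twist":[0,0,-0.7],"claw":1.0},
    {"dp":[3.0,-2.5,0.3],"twist":[0,0,-0.7],"claw":1.0},
  ],
  grip_force=10,
)

```text
time_s: 0.52
eef_pos: [0.2747, -0.4964, 0.2033]
orientation: [-3.104, -0.483, 0.011]
contact_force: [0.1, -0.6, 0.4]
width: 0.702
```

Call:
move_arm(
  targets=[
    {"dp":[3.0,-2.5,0.3],"twist":[0,0,0],"claw":1.0},
    {"dp":[3.0,-2.5,0.3],"twist":[0,0,0],"claw":1.0},
    {"dp":[3.0,-2.5,0.3],"twist":[0,0,0],"claw":1.0},
    {"dp":[3.0,-2.5,0.3],"twist":[0,0,0],"claw":1.0},
    {"dp":[3.0,-2.5,0.3],"twist":[0,0,0],"claw":1.0},
  ],
)

```text
time_s: 0.93
eef_pos: [0.3816, -0.3221, 0.1854]
orientation: [-3.103, -0.48, 0.014]
contact_force: [1.4, -0.1, 0.3]
width: 0.329
```

```bash
python3 - <<'E'
from h import *
from station import state
s=state();print(s["time_s"],s["eef_pos"],s["contact_force"],s["width"]);rel(s,[.585,-.0655,.16])
E
```

```text
0.9333 [ 0.38158157 -0.32213337  0.18539226] [ 1.39893003 -0.1178411   0.26504995] 0.32893722049529606
dp cm [ 27.17  -18.303   2.372] tooly yaw -72.4 z axis [-9.e-03  6.e-04 -1.e+00]
```

Call:
move_arm(
  targets=[
    {"dp":[3.2,-2.1,0.2],"twist":[0,0,-0.2],"claw":1.0},
    {"dp":[3.2,-2.1,0.2],"twist":[0,0,-0.2],"claw":1.0},
    {"dp":[3.2,-2.1,0.2],"twist":[0,0,-0.2],"claw":1.0},
    {"dp":[3.2,-2.1,0.2],"twist":[0,0,-0.2],"claw":1.0},
    {"dp":[3.2,-2.1,0.2],"twist":[0,0,-0.2],"claw":1.0},
  ],
)

```text
time_s: 1.35
eef_pos: [0.5028, -0.1634, 0.1728]
orientation: [-3.097, -0.507, 0.019]
contact_force: [0.0, -1.0, 0.1]
width: 0.122
```

Call:
move_arm(
  targets=[
    {"dp":[3.0,-2.1,0.4],"twist":[0,0,0],"claw":1.0},
    {"dp":[3.0,-2.0,0.3],"twist":[0,0,0],"claw":1.0},
    {"dp":[2.5,-1.5,0.3],"twist":[0,0,0],"claw":1.0},
    {"dp":[1.0,-0.6,0.2],"twist":[0,0,0],"claw":1.0},
    {"dp":[0,0,0],"twist":[0,0,0],"claw":1.0},
  ],
)

```text
time_s: 1.77
eef_pos: [0.5782, -0.0592, 0.1579]
orientation: [-3.089, -0.527, 0.018]
contact_force: [0.2, 0.5, 0.4]
width: 0.118
```

```bash
python3 - <<'E'
from h import *
from station import state,viewer
s=state();print(s["time_s"],s["eef_pos"],s["contact_force"],s["width"],s["joints"].round(2));rel(s,[.585,-.0655,.055])
p,d=viewer.camera("wrist");cv2.imwrite("pics/w1.png",p[:,:,::-1])
p,d=viewer.camera("scene");cv2.imwrite("pics/s1.png",cv2.resize(p[150:350,200:440,::-1],None,fx=3,fy=3,interpolation=2))
E
```

```text
1.7667 [ 0.57822554 -0.05922225  0.15785331] [0.20199133 0.52871729 0.39747191] 0.11799090350830223 [ 0.31  0.41 -0.36  1.81  0.16  0.96 -1.35]
dp cm [ 0.53   0.919 10.272] tooly yaw -70.62 z axis [-0.0124  0.0061 -0.9999]
```

View pics/w1.png

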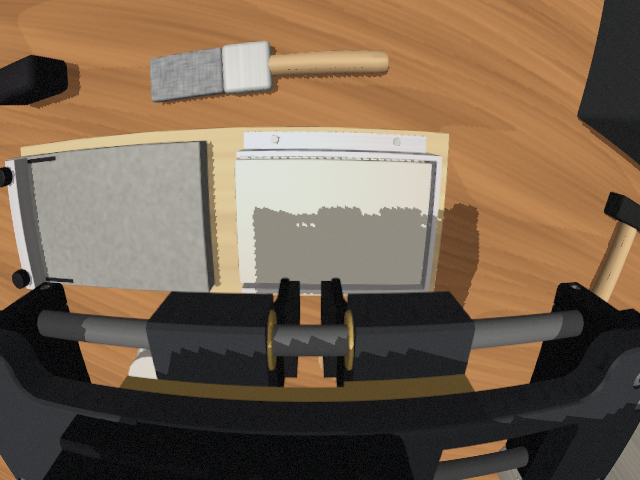

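View pics/s1.png

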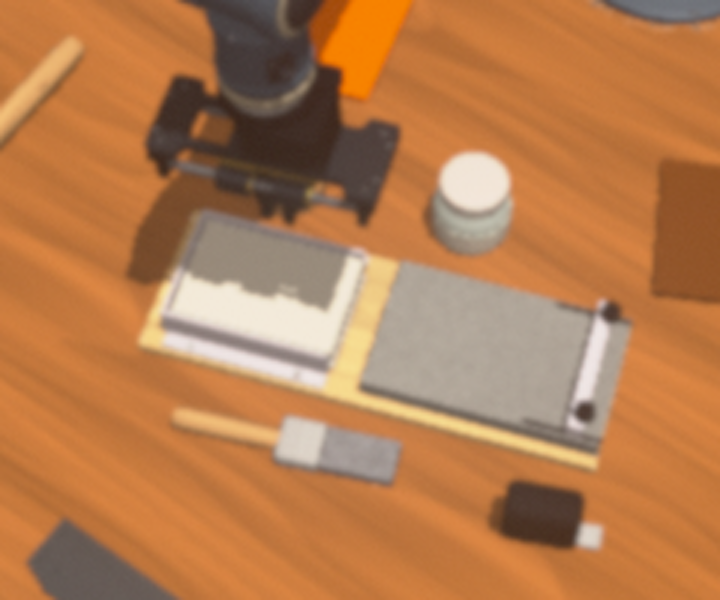

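The wrist and scene views agree with the plan: the tile face is beside and below the fingers, and nothing else is near. I'll correct the 0.8° tilt and descend to about z=0.057.

Call:
move_arm(
  targets=[
    {"dp":[0.3,0.4,1.5],"twist":[-0.6,0.5,0.8],"claw":1.0},
    {"dp":[0.2,0.4,2.5],"twist":[0,0,0],"claw":1.0},
    {"dp":[0,0.1,2.5],"twist":[0,0,0],"claw":1.0},
    {"dp":[0,0,1.0],"twist":[0,0,0],"claw":1.0},
    {"dp":[0,0,0],"twist":[0,0,0],"claw":1.0},
  ],
)

```text
time_s: 2.28
eef_pos: [0.5802, -0.084, 0.0833]
orientation: [3.094, 0.473, -0.004]
contact_force: [-0.2, 0.4, -0.4]
width: 0.113
```

```bash
python3 - <<'E'
from h import *
from station import state,viewer
s=state();print(s["time_s"],s["eef_pos"],s["contact_force"],s["width"],s["joints"].round(2));rel(s,[.585,-.0655,.055])
p,d=viewer.camera("wrist");cv2.imwrite("pics/w2.png",p[:,:,::-1])
E
```

```text
2.2833 [ 0.58024999 -0.08404983  0.08328144] [-0.22078566  0.3730808  -0.40656675] 0.11324159994683727 [ 0.3   0.5  -0.31  1.87  0.22  0.81 -1.4 ]
dp cm [ 1.019 -1.661  2.805] tooly yaw -72.63 z axis [-5.000e-04 -1.210e-02 -9.999e-01]
```

View pics/w2.png

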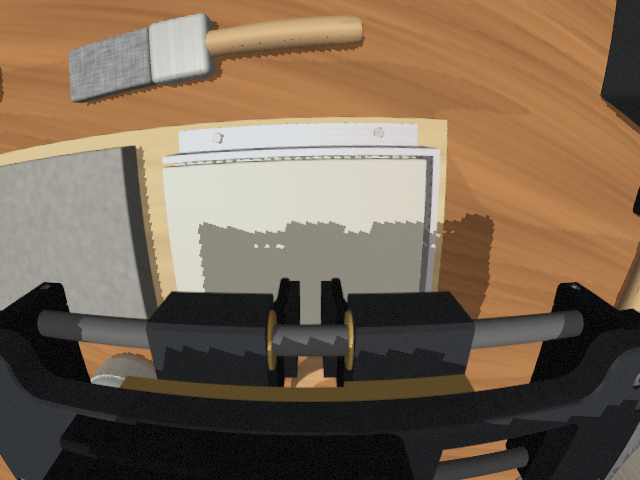

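Call:
move_arm(
  targets=[
    {"dp":[0.5,-0.8,0],"twist":[0.2,0.1,-0.6],"claw":1.0},
    {"dp":[0.3,-0.5,0],"twist":[0,0,0],"claw":1.0},
    {"dp":[0,0,0],"twist":[0,0,0],"claw":1.0},
    {"dp":[0,0,0],"twist":[0,0,0],"claw":1.0},
    {"dp":[0,0,0],"twist":[0,0,0],"claw":1.0},
  ],
)

```text
time_s: 2.75
eef_pos: [0.5868, -0.0696, 0.0893]
orientation: [3.093, 0.486, 0.011]
contact_force: [-0.3, -0.3, 0.3]
width: 0.113
```

```bash
python3 - <<'E'
from h import *
from station import state,viewer
s=state();print(s["time_s"],s["eef_pos"],s["contact_force"],s["qvel"].round(3));rel(s,[.585,-.0655,.055])
E
```

```text
2.75 [ 0.58679228 -0.0696406   0.08932329] [-0.27128406 -0.26240332  0.25523651] [-0.005 -0.013 -0.002 -0.007  0.001  0.005  0.002]
dp cm [-0.062 -0.489  3.427] tooly yaw -72.13 z axis [ 0.0087 -0.0096 -0.9999]
```

Call:
move_arm(
  targets=[
    {"dp":[0,-0.1,0.4],"twist":[0.15,-0.1,-0.2],"claw":1.0},
    {"dp":[0,-0.1,0.4],"twist":[0.15,-0.1,-0.2],"claw":1.0},
    {"dp":[0,-0.1,0.4],"twist":[0.15,-0.1,-0.2],"claw":1.0},
    {"dp":[0,-0.1,0.4],"twist":[0.15,0,0],"claw":1.0},
    {"dp":[0,0,0.4],"twist":[0,0,0],"claw":1.0},
  ],
)

```text
time_s: 3.17
eef_pos: [0.5869, -0.0652, 0.0695]
orientation: [3.099, 0.507, 0.005]
contact_force: [-0.1, 0.5, 0.2]
width: 0.114
```

```bash
python3 - <<'E'
from h import *
from station import state,viewer
s=state();print(s["time_s"],s["eef_pos"],s["contact_force"],s["qvel"].round(3));rel(s,[.585,-.0655,.055])
E
```

```text
3.1667 [ 0.58693569 -0.06522875  0.06954485] [-0.09361701  0.46822522  0.15510922] [-0.019  0.073  0.025  0.035  0.036 -0.099 -0.029]
dp cm [-0.196 -0.039  1.454] tooly yaw -71.42 z axis [ 0.0034 -0.001  -1.    ]
```

Call:
move_arm(
  targets=[
    {"dp":[0,0,0.4],"twist":[0,0,0],"claw":1.0},
    {"dp":[0,0,0.4],"twist":[0,0,0],"claw":1.0},
    {"dp":[0,0,0.3],"twist":[0,0,0],"claw":1.0},
    {"dp":[0,0,0.15],"twist":[0,0,0],"claw":1.0},
    {"dp":[0,0,0.05],"twist":[0,0,0],"claw":1.0},
  ],
)

```text
time_s: 3.58
eef_pos: [0.5856, -0.0654, 0.0528]
orientation: [3.1, 0.507, -0.001]
contact_force: [0.7, -0.4, -0.4]
width: 0.114
```

```bash
python3 - <<'E'
from h import *
from station import state,viewer
s=state();print(s["time_s"],s["eef_pos"],s["contact_force"],s["qvel"].round(3));rel(s,[.585,-.0655,.044])
E
```

```text
3.5833 [ 0.58555724 -0.06544896  0.05284739] [ 0.65247376 -0.35607314 -0.44025655] [-0.003  0.013  0.003  0.004  0.005 -0.014 -0.007]
dp cm [-0.054 -0.013  0.885] tooly yaw -71.44 z axis [-6.e-04 -6.e-04 -1.e+00]
```

Call:
move_arm(
  targets=[
    {"dp":[0,0,0.08],"twist":[0,0,0],"claw":1.0},
    {"dp":[0,0,0.08],"twist":[0,0,0],"claw":1.0},
    {"dp":[0,0,0.08],"twist":[0,0,0],"claw":1.0},
    {"dp":[0,0,0.08],"twist":[0,0,0],"claw":1.0},
    {"dp":[0,0,0.08],"twist":[0,0,0],"claw":1.0},
  ],
)

```text
time_s: 4.0
eef_pos: [0.586, -0.0655, 0.0489]
orientation: [3.1, 0.506, 0.001]
contact_force: [0.6, 0.4, 0.7]
width: 0.115
```

Call:
move_arm(
  targets=[
    {"dp":[0,0,0.03],"twist":[0,0,0],"claw":1.0},
    {"dp":[0,0,0.03],"twist":[0,0,0],"claw":1.0},
    {"dp":[0,0,0.03],"twist":[0,0,0],"claw":1.0},
    {"dp":[0,0,0.03],"twist":[0,0,0],"claw":1.0},
    {"dp":[0,0,0.03],"twist":[0,0,0],"claw":1.0},
  ],
)

```text
time_s: 4.42
eef_pos: [0.5862, -0.0655, 0.0475]
orientation: [3.1, 0.506, 0.002]
contact_force: [-0.3, -0.6, 0.3]
width: 0.118
```

Call:
move_arm(
  targets=[
    {"dp":[0,0,0.03],"twist":[0,0,0],"claw":1.0},
    {"dp":[0,0,0.03],"twist":[0,0,0],"claw":1.0},
    {"dp":[0,0,0.03],"twist":[0,0,0],"claw":1.0},
    {"dp":[0,0,0.03],"twist":[0,0,0],"claw":1.0},
    {"dp":[0,0,0.03],"twist":[0,0,0],"claw":1.0},
  ],
)

```text
time_s: 4.83
eef_pos: [0.5863, -0.0655, 0.0459]
orientation: [3.099, 0.506, 0.002]
contact_force: [0.3, -0.9, 0.3]
width: 0.115
```

Call:
move_arm(
  targets=[
    {"dp":[0,0,0.02],"twist":[0,0,0],"claw":1.0},
    {"dp":[0,0,0.02],"twist":[0,0,0],"claw":1.0},
    {"dp":[0,0,0.02],"twist":[0,0,0],"claw":1.0},
    {"dp":[0,0,0.02],"twist":[0,0,0],"claw":1.0},
    {"dp":[0,0,0.02],"twist":[0,0,0],"claw":1.0},
  ],
)

```text
time_s: 5.25
eef_pos: [0.5863, -0.0655, 0.0448]
orientation: [3.1, 0.506, 0.002]
contact_force: [-0.1, 0.3, 0.4]
width: 0.113
```

Call:
move_arm(
  targets=[
    {"dp":[0,0,0.01],"twist":[0,0,0],"claw":1.0},
    {"dp":[0,0,0.01],"twist":[0,0,0],"claw":1.0},
    {"dp":[0,0,0.01],"twist":[0,0,0],"claw":1.0},
    {"dp":[0,0,0.01],"twist":[0,0,0],"claw":1.0},
    {"dp":[0,0,0.01],"twist":[0,0,0],"claw":1.0},
  ],
)

```text
time_s: 5.67
eef_pos: [0.5862, -0.0655, 0.0445]
orientation: [3.099, 0.506, 0.001]
contact_force: [-0.7, -0.2, 0.8]
width: 0.116
```

Call:
move_arm(
  targets=[
    {"dp":[0,0,0.01],"twist":[0,0,0],"claw":1.0},
    {"dp":[0,0,0.01],"twist":[0,0,0],"claw":1.0},
    {"dp":[0,0,0.01],"twist":[0,0,0],"claw":1.0},
    {"dp":[0,0,0.01],"twist":[0,0,0],"claw":1.0},
    {"dp":[0,0,0.01],"twist":[0,0,0],"claw":1.0},
  ],
)

```text
time_s: 6.08
eef_pos: [0.5863, -0.0655, 0.0445]
orientation: [3.099, 0.506, 0.002]
contact_force: [-1.5, -0.4, 1.4]
width: 0.116
```

Contact at z=0.0445. Now I'll find how press force relates to depth per row.

Call:
move_arm(
  targets=[
    {"dp":[0,0,0.02],"twist":[0,0,0],"claw":1.0},
    {"dp":[0,0,0.02],"twist":[0,0,0],"claw":1.0},
    {"dp":[0,0,0.02],"twist":[0,0,0],"claw":1.0},
    {"dp":[0,0,0.02],"twist":[0,0,0],"claw":1.0},
    {"dp":[0,0,0.02],"twist":[0,0,0],"claw":1.0},
  ],
)

```text
time_s: 6.5
eef_pos: [0.5864, -0.0655, 0.0445]
orientation: [3.099, 0.506, 0.002]
contact_force: [-1.5, -0.7, 4.5]
width: 0.117
```

Call:
move_arm(
  targets=[
    {"dp":[0,0,0.03],"twist":[0,0,0],"claw":1.0},
    {"dp":[0,0,0.03],"twist":[0,0,0],"claw":1.0},
    {"dp":[0,0,0.03],"twist":[0,0,0],"claw":1.0},
    {"dp":[0,0,0.03],"twist":[0,0,0],"claw":1.0},
    {"dp":[0,0,0.03],"twist":[0,0,0],"claw":1.0},
  ],
)

```text
time_s: 6.92
eef_pos: [0.5873, -0.0655, 0.0445]
orientation: [3.098, 0.506, 0.004]
contact_force: [-1.4, 0.6, 4.8]
width: 0.115
```

Call:
move_arm(
  targets=[
    {"dp":[-0.02,-0.05,0.04],"twist":[0,0,0],"claw":1.0},
    {"dp":[-0.02,-0.1,0.04],"twist":[0,0,0],"claw":1.0},
    {"dp":[-0.02,-0.15,0.04],"twist":[0,0,0],"claw":1.0},
    {"dp":[-0.02,-0.15,0.04],"twist":[0,0,0],"claw":1.0},
    {"dp":[-0.02,-0.15,0.04],"twist":[0,0,0],"claw":1.0},
  ],
)

```text
time_s: 7.33
eef_pos: [0.5876, -0.0633, 0.0445]
orientation: [3.094, 0.502, 0.014]
contact_force: [-0.9, -1.8, 4.4]
width: 0.113
```

```bash
cat > chk.py <<'E'
from h import *
from station import state,viewer
import sys
s=state();print(s["time_s"],s["eef_pos"].round(4),s["contact_force"].round(2));rel(s,[.585,-.0655,.044])
d=s["eef_pos"]-[.5863,-.0655,0];print("along",d@u,"lat",d@np.array([-u[1],u[0],0]))
if len(sys.argv)>1:
    n=sys.argv[1]
    p,_=viewer.camera("wrist");cv2.imwrite(f"pics/w{n}.png",p[:,:,::-1])
    p,_=viewer.camera("scene");np.save(f"s{n}.npy",p);cv2.imwrite(f"pics/s{n}.png",cv2.resize(p[200:320,230:430,::-1],None,fx=4,fy=4,interpolation=2))
    p,_=viewer.camera("top");np.save(f"t{n}.npy",p);cv2.imwrite(f"pics/t{n}.png",cv2.resize(p[160:300,190:410,::-1],None,fx=3.6,fy=3.6,interpolation=2))
E
python3 chk.py 3
```

```text
7.3333 [ 0.5876 -0.0633  0.0445] [-0.87 -1.78  4.37]
dp cm [-0.319  0.124  0.048] tooly yaw -71.58 z axis [ 0.0102 -0.0059 -0.9999]
along 0.0016482105857897537 lat -0.0019604743930143583
```

View pics/w3.png

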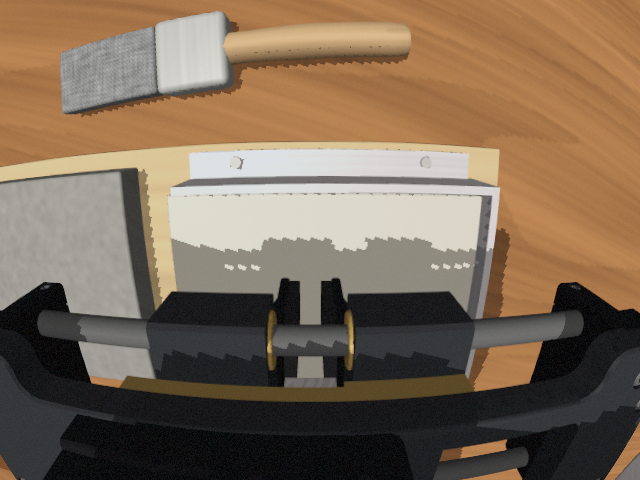

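The tile follows the finger and sits a little towards the far wall. I'll counter the tilt and keep sliding.

Call:
move_arm(
  targets=[
    {"dp":[-0.05,-0.2,0.04],"twist":[0.15,-0.15,0],"claw":1.0},
    {"dp":[-0.05,-0.2,0.04],"twist":[0.15,-0.15,0],"claw":1.0},
    {"dp":[-0.05,-0.25,0.04],"twist":[0.15,-0.15,0],"claw":1.0},
    {"dp":[-0.05,-0.25,0.04],"twist":[0.15,-0.15,0],"claw":1.0},
    {"dp":[-0.05,-0.25,0.04],"twist":[0.15,-0.15,0],"claw":1.0},
  ],
)

```text
time_s: 7.9
eef_pos: [0.5853, -0.0554, 0.0445]
orientation: [3.101, 0.501, 0.002]
contact_force: [-0.3, -1.5, 5.7]
width: 0.114
```

```bash
python3 chk.py
```

```text
7.9 [ 0.5853 -0.0554  0.0445] [-0.28 -1.54  5.74]
dp cm [-0.342  0.948  0.048] tooly yaw -71.66 z axis [ 1.3e-03 -4.0e-04 -1.0e+00]
along 0.009876532640666121 lat -0.002232972922540144
```

Call:
move_arm(
  targets=[
    {"dp":[-0.03,-0.3,0.04],"twist":[0.05,-0.05,0],"claw":1.0},
    {"dp":[-0.03,-0.35,0.04],"twist":[0.05,-0.05,0],"claw":1.0},
    {"dp":[-0.03,-0.4,0.04],"twist":[0.05,-0.05,0],"claw":1.0},
    {"dp":[-0.03,-0.4,0.04],"twist":[0.05,-0.05,0],"claw":1.0},
    {"dp":[-0.03,-0.4,0.04],"twist":[0.05,-0.05,0],"claw":1.0},
  ],
)

```text
time_s: 8.32
eef_pos: [0.5807, -0.0421, 0.0445]
orientation: [3.099, 0.496, 0.001]
contact_force: [-0.4, -2.3, 5.7]
width: 0.115
```

```bash
python3 chk.py
```

```text
8.3167 [ 0.5807 -0.0421  0.0445] [-0.38 -2.35  5.66]
dp cm [-0.32   2.353  0.052] tooly yaw -71.83 z axis [ 0.0013 -0.0028 -1.    ]
along 0.02391900412232796 lat -0.002139621330080271
```

Call:
move_arm(
  targets=[
    {"dp":[-0.04,-0.4,0.04],"twist":[0.08,-0.05,-0.1],"claw":1.0},
    {"dp":[-0.04,-0.4,0.04],"twist":[0.08,-0.05,-0.1],"claw":1.0},
    {"dp":[-0.04,-0.4,0.04],"twist":[0.08,-0.05,-0.1],"claw":1.0},
    {"dp":[-0.04,-0.4,0.04],"twist":[0.08,-0.05,-0.1],"claw":1.0},
    {"dp":[-0.04,-0.4,0.04],"twist":[0.08,-0.05,-0.1],"claw":1.0},
  ],
)

```text
time_s: 8.73
eef_pos: [0.5753, -0.026, 0.0445]
orientation: [3.099, 0.507, 0.002]
contact_force: [-0.8, -2.2, 6.0]
width: 0.118
```

```bash
python3 chk.py 4
```

```text
8.7333 [ 0.5753 -0.026   0.0445] [-0.76 -2.18  6.  ]
dp cm [-0.339  4.05   0.052] tooly yaw -71.42 z axis [ 0.0013 -0.0013 -1.    ]
along 0.04091860145351767 lat -0.002174468695401473
```

View pics/w4.png

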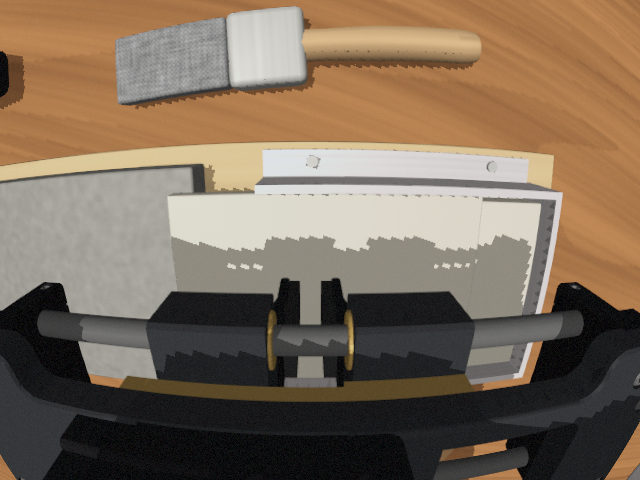

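The tile is sliding, its front edge is over the bed, and tile 2 has stayed in place. I'll continue.

Call:
move_arm(
  targets=[
    {"dp":[-0.03,-0.4,0.04],"twist":[0.08,-0.05,-0.03],"claw":1.0},
    {"dp":[-0.03,-0.4,0.04],"twist":[0.08,-0.05,-0.03],"claw":1.0},
    {"dp":[-0.03,-0.4,0.04],"twist":[0.08,-0.05,-0.03],"claw":1.0},
    {"dp":[-0.03,-0.4,0.04],"twist":[0.08,-0.05,-0.03],"claw":1.0},
    {"dp":[-0.03,-0.4,0.04],"twist":[0.08,-0.05,-0.03],"claw":1.0},
  ],
)

```text
time_s: 9.3
eef_pos: [0.5698, -0.0097, 0.0444]
orientation: [-3.1, -0.508, 0.0]
contact_force: [0.2, -1.9, 6.8]
width: 0.115
```

Call:
move_arm(
  targets=[
    {"dp":[-0.03,-0.4,0.04],"twist":[0.08,-0.05,-0.05],"claw":1.0},
    {"dp":[-0.03,-0.4,0.04],"twist":[0.08,-0.05,-0.05],"claw":1.0},
    {"dp":[-0.03,-0.4,0.04],"twist":[0.08,-0.05,-0.05],"claw":1.0},
    {"dp":[-0.03,-0.4,0.04],"twist":[0.08,-0.05,-0.05],"claw":1.0},
    {"dp":[-0.03,-0.4,0.04],"twist":[0.08,-0.05,-0.05],"claw":1.0},
  ],
)

```text
time_s: 9.72
eef_pos: [0.5644, 0.0064, 0.0444]
orientation: [-3.098, -0.511, 0.002]
contact_force: [0.4, -1.0, 5.6]
width: 0.113
```

```bash
python3 chk.py 5
```

```text
9.7167 [0.5644 0.0064 0.0444] [ 0.38 -0.95  5.59]
dp cm [-0.354  7.47   0.02 ] tooly yaw -71.27 z axis [-0.0013  0.0019 -1.    ]
along 0.07512297176743016 lat -0.002131423155272087
```

View pics/w5.png

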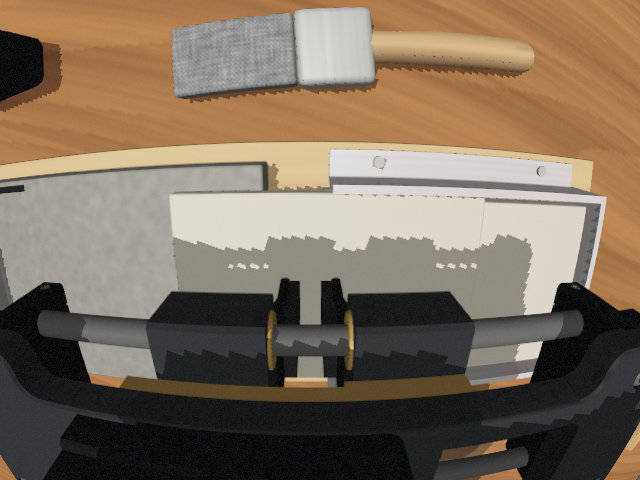

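Call:
move_arm(
  targets=[
    {"dp":[-0.02,-0.4,0.04],"twist":[0.02,0,0],"claw":1.0},
    {"dp":[-0.02,-0.4,0.04],"twist":[0.02,0,0],"claw":1.0},
    {"dp":[-0.02,-0.4,0.04],"twist":[0.02,0,0],"claw":1.0},
    {"dp":[-0.02,-0.4,0.04],"twist":[0.02,0,0],"claw":1.0},
    {"dp":[-0.02,-0.4,0.04],"twist":[0.02,0,0],"claw":1.0},
  ],
)

```text
time_s: 10.28
eef_pos: [0.5594, 0.024, 0.0441]
orientation: [-3.099, -0.508, -0.006]
contact_force: [0.4, -1.9, 6.4]
width: 0.115
```

```bash
python3 chk.py
```

```text
10.2833 [0.5594 0.024  0.0441] [ 0.4  -1.93  6.39]
dp cm [-4.280e-01  9.298e+00 -1.000e-03] tooly yaw -71.37 z axis [ 0.0033  0.0017 -1.    ]
along 0.09339736974938316 lat -0.003001092572445043
```

Call:
move_arm(
  targets=[
    {"dp":[-0.04,-0.4,0.04],"twist":[0.02,-0.06,0],"claw":1.0},
    {"dp":[-0.04,-0.4,0.04],"twist":[0.02,-0.06,0],"claw":1.0},
    {"dp":[-0.04,-0.4,0.04],"twist":[0.02,-0.06,0],"claw":1.0},
    {"dp":[-0.04,-0.4,0.04],"twist":[0.02,-0.06,0],"claw":1.0},
    {"dp":[-0.04,-0.4,0.04],"twist":[0.02,-0.06,0],"claw":1.0},
  ],
)

```text
time_s: 10.7
eef_pos: [0.5543, 0.042, 0.0439]
orientation: [3.1, 0.507, 0.008]
contact_force: [0.8, -1.4, 5.1]
width: 0.113
```

Call:
move_arm(
  targets=[
    {"dp":[-0.04,-0.4,0.04],"twist":[0.02,-0.04,0],"claw":1.0},
    {"dp":[-0.04,-0.4,0.04],"twist":[0.02,-0.04,0],"claw":1.0},
    {"dp":[-0.04,-0.4,0.04],"twist":[0.02,-0.04,0],"claw":1.0},
    {"dp":[-0.04,-0.4,0.04],"twist":[0.02,-0.04,0],"claw":1.0},
    {"dp":[-0.04,-0.4,0.04],"twist":[0.02,-0.04,0],"claw":1.0},
  ],
)

```text
time_s: 11.12
eef_pos: [0.5496, 0.0605, 0.0437]
orientation: [3.099, 0.506, 0.014]
contact_force: [0.7, -1.3, 5.1]
width: 0.115
```

```bash
python3 chk.py 6
```

```text
11.1167 [0.5496 0.0605 0.0437] [ 0.71 -1.32  5.12]
dp cm [-6.4600e-01  1.3074e+01  2.0000e-03] tooly yaw -71.46 z axis [ 9.2e-03  3.0e-04 -1.0e+00]
along 0.13114484675369592 lat -0.005372236274014744
```

View pics/w6.png

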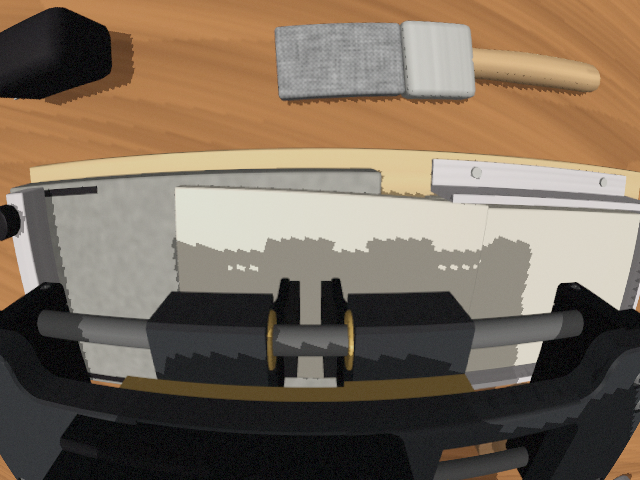

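View pics/s6.png

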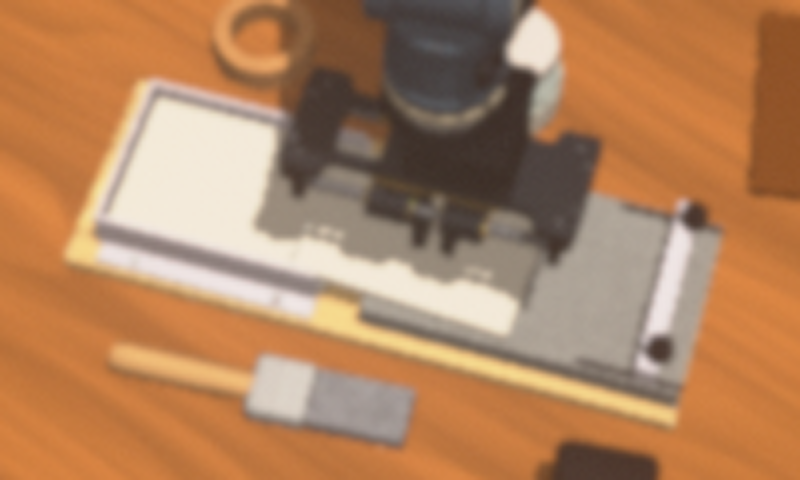

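The tool is leaning and the tile is drifting about 3 mm sideways towards +x, so I'll correct both.

Call:
move_arm(
  targets=[
    {"dp":[-0.1,-0.3,0.04],"twist":[0,-0.2,0],"claw":1.0},
    {"dp":[-0.12,-0.3,0.04],"twist":[0,-0.2,0],"claw":1.0},
    {"dp":[-0.12,-0.3,0.04],"twist":[0,-0.15,0],"claw":1.0},
    {"dp":[-0.12,-0.3,0.04],"twist":[0,-0.15,0],"claw":1.0},
    {"dp":[-0.12,-0.3,0.04],"twist":[0,-0.15,0],"claw":1.0},
  ],
)

```text
time_s: 11.68
eef_pos: [0.5434, 0.0743, 0.0436]
orientation: [3.097, 0.506, 0.005]
contact_force: [0.5, -0.7, 4.9]
width: 0.113
```

```bash
python3 chk.py
```

```text
11.6833 [0.5434 0.0743 0.0436] [ 0.47 -0.69  4.89]
dp cm [-0.504 14.583  0.02 ] tooly yaw -71.44 z axis [ 0.004  -0.0028 -1.    ]
along 0.1462360349162316 lat -0.003918005211341481
```

Call:
move_arm(
  targets=[
    {"dp":[-0.07,-0.3,0.04],"twist":[0.1,-0.12,0],"claw":1.0},
    {"dp":[-0.07,-0.3,0.04],"twist":[0.05,-0.1,0],"claw":1.0},
    {"dp":[-0.07,-0.3,0.04],"twist":[0.05,-0.1,0],"claw":1.0},
    {"dp":[-0.07,-0.3,0.04],"twist":[0.05,-0.1,0],"claw":1.0},
    {"dp":[-0.07,-0.3,0.04],"twist":[0.05,-0.1,0],"claw":1.0},
  ],
)

```text
time_s: 12.1
eef_pos: [0.5381, 0.0882, 0.043]
orientation: [3.1, 0.506, -0.0]
contact_force: [0.9, -1.6, 6.2]
width: 0.117
```

```bash
python3 chk.py 7
```

```text
12.1 [0.5381 0.0882 0.043 ] [ 0.91 -1.59  6.17]
dp cm [-0.437 16.067 -0.101] tooly yaw -71.46 z axis [-1.e-04 -3.e-04 -1.e+00]
along 0.16107498500749196 lat -0.0033089206698026785
```

View pics/w7.png

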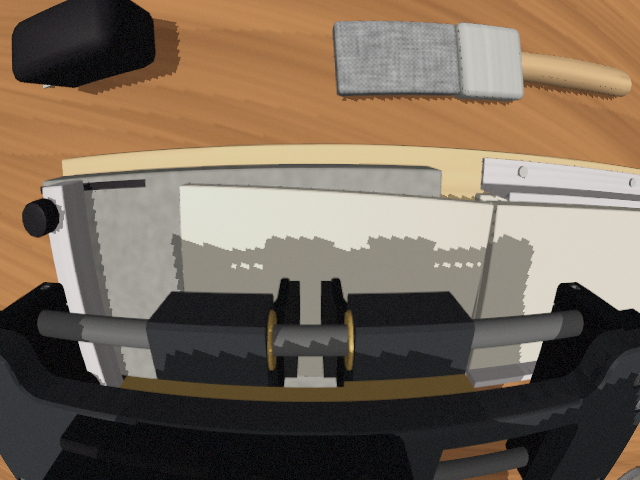

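The tile has dropped onto the bed: there's a dark gap to tile 2 at (495,240), and z fell 1.5 mm. Next I'll measure its yaw and the remaining gap with the wrist camera.

```bash
cat >> h.py <<'E'
def wproj(s,info,uv,z):
    K=info["camera_matrix"];T=info["T_tool_cam"];M=R.from_rotvec(s["orientation"]).as_matrix()
    v=np.atleast_2d(uv).astype(float)-K[:2,2];r=np.linalg.norm(v,axis=1);th=r/K[0,0]
    d=np.c_[v/r[:,None]*np.sin(th)[:,None],np.cos(th)]@T[:3,:3].T@M.T
    o=s["eef_pos"]+M@T[:3,3];return o+d*((z-o[2])/d[:,2])[:,None]
def ang(a,b):return float(np.degrees(np.arctan2(b[1]-a[1],b[0]-a[0])))
E
python3 - <<'E'
from h import *
from station import *
s=state();I=viewer.camera_info("wrist")
p=cv2.imread("pics/w7.png");cv2.imwrite("pics/w7c.png",cv2.resize(p[140:400,30:240],None,fx=3,fy=2.3,interpolation=2))
cv2.imwrite("pics/w7d.png",cv2.resize(p[150:250,160:520],None,fx=2.2,fy=4,interpolation=2))
E
```

```text
(no output)
```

View pics/w7c.png

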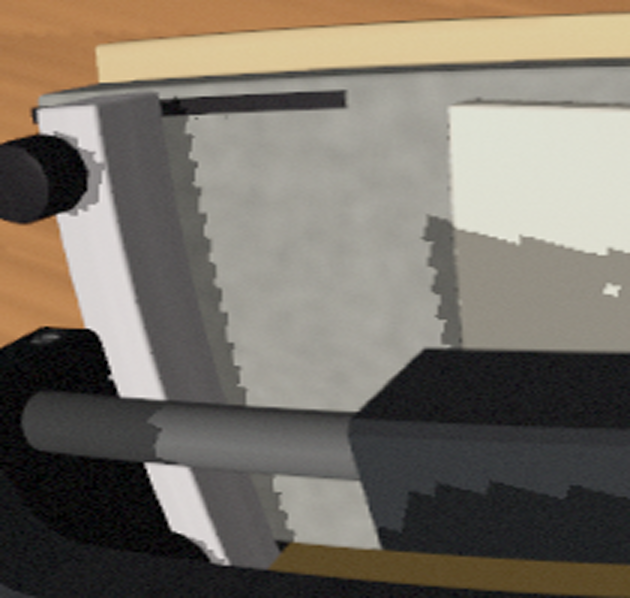

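View pics/w7d.png

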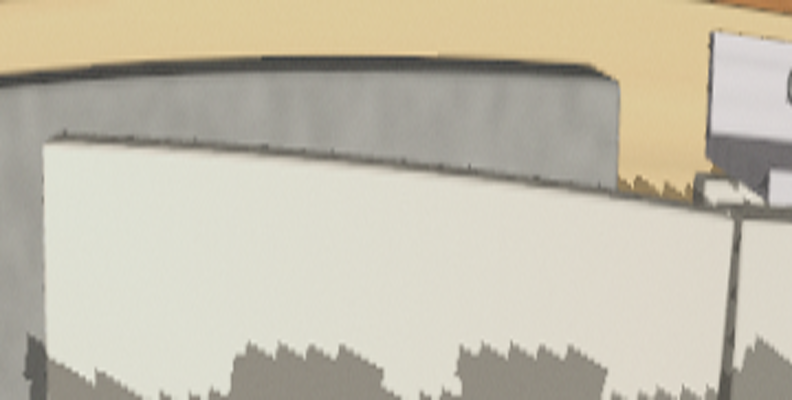

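```bash
python3 - <<'E'
from h import *
from station import *
s=state();I=viewer.camera_info("wrist")
t=wproj(s,I,[(179.5,185.8),(494,203.3),(184,290),(488,248.8)],.043)
f=wproj(s,I,[(84.3,190),(122.7,374.8)],.035)
b=wproj(s,I,[(205.5,169.5),(428,168.8),(441,171),(439.5,197.5)],.035)
print("tile side yaw",ang(t[1],t[0]),"len",np.linalg.norm(t[0]-t[1]),"front edge",ang(t[0],t[2])%180,"back",ang(t[1],t[3])%180)
print("fence yaw",ang(*f)%180+90,np.linalg.norm(f[1]-f[0]));print("bed side",ang(b[1],b[0]),"near",ang(b[2],b[3])%180)
n=np.array([np.cos(np.radians(ang(*f)+90)),np.sin(np.radians(ang(*f)+90)),0])
print("gap along",[(abs((f[0]-q)@n)).round(4) for q in (t[0],t[2])]);print("lat bed edge - tile edge",(b[0]-t[0])@np.array([u[1],-u[0],0]),(b[1]-t[1])@np.array([u[1],-u[0],0]))
print(t.round(4),f.round(4),b.round(4))
E
```

```text
tile side yaw 105.72428550953258 len 0.14840544061390792 front edge 15.264125190592097 back 17.964177993093045
fence yaw 109.00183406951194 0.11594112060082072
bed side 108.8991967868252 near 19.058004730510987
gap along [np.float64(0.059), np.float64(0.0556)]
lat bed edge - tile edge 0.006223705468130582 0.014215256103752079
[[0.5727 0.163  0.043 ]
 [0.6129 0.0202 0.043 ]
 [0.5226 0.1494 0.043 ]
 [0.591  0.0131 0.043 ]] [[0.553  0.2187 0.035 ]
 [0.4434 0.1809 0.035 ]] [[0.582  0.1549 0.035 ]
 [0.6158 0.056  0.035 ]
 [0.6172 0.0494 0.035 ]
 [0.605  0.0452 0.035 ]]
```

The tile is yawed about 3.3° clockwise relative to the fence, with a gap of about 57 mm. I'll turn it counter-clockwise while dragging.

Call:
move_arm(
  targets=[
    {"dp":[-0.06,-0.3,0.04],"twist":[0.05,-0.08,-0.4],"claw":1.0},
    {"dp":[-0.06,-0.3,0.04],"twist":[0.05,-0.08,-0.5],"claw":1.0},
    {"dp":[-0.06,-0.3,0.04],"twist":[0.05,-0.08,-0.5],"claw":1.0},
    {"dp":[-0.06,-0.3,0.04],"twist":[0.05,-0.08,-0.5],"claw":1.0},
    {"dp":[-0.06,-0.3,0.04],"twist":[0.05,-0.08,-0.5],"claw":1.0},
  ],
)

```text
time_s: 12.67
eef_pos: [0.5333, 0.102, 0.043]
orientation: [-3.087, -0.572, 0.002]
contact_force: [1.0, -1.0, 5.3]
width: 0.114
```

```bash
python3 chk.py 8; python3 - <<'E'
import cv2
p=cv2.imread("pics/w8.png");cv2.imwrite("pics/w8c.png",cv2.resize(p[150:400,60:310],None,fx=3.2,fy=2.4,interpolation=2))
cv2.imwrite("pics/w8d.png",cv2.resize(p[150:250,160:520],None,fx=2.2,fy=4,interpolation=2))
E
```

```text
12.6667 [0.5333 0.102  0.043 ] [ 1.01 -0.99  5.26]
dp cm [-1.174 17.485 -0.144] tooly yaw -69.01 z axis [-0.0015  0.0019 -1.    ]
along 0.17560664528000633 lat -0.0032213895646863028
```

View pics/w8c.png

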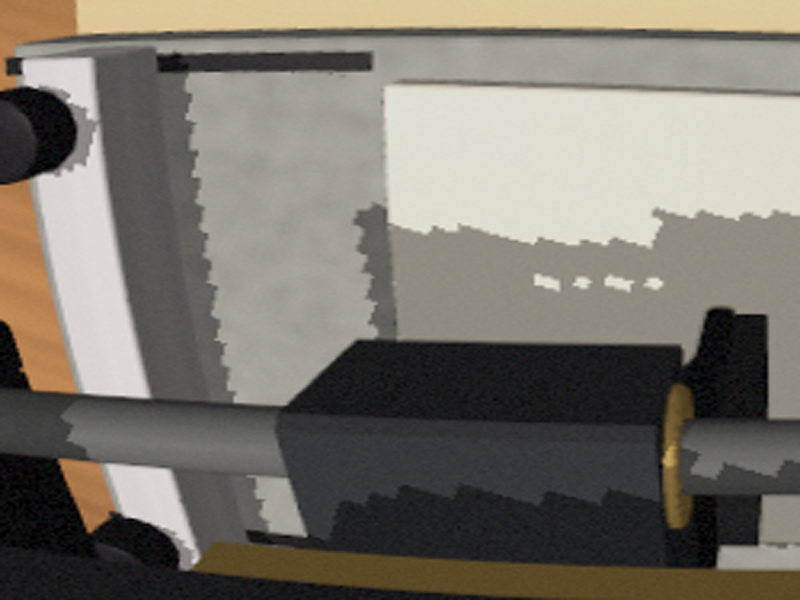

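View pics/w8d.png

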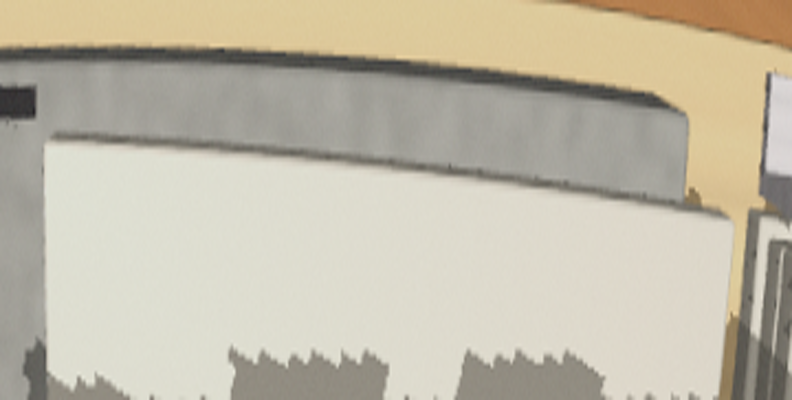

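```bash
cat > m.py <<'E'
from h import *
from station import *
def meas(t,f,b):
    s=state();I=viewer.camera_info("wrist")
    t=wproj(s,I,t,.043);f=wproj(s,I,f,.035);b=wproj(s,I,b,.035)
    print("tile side",ang(t[1],t[0]),"len",np.linalg.norm(t[0]-t[1]),"front",ang(t[0],t[2])%180+90,"fence",ang(*f)%180+90,np.linalg.norm(f[1]-f[0]),"bed",ang(b[1],b[0]))
    n=np.array([np.cos(np.radians(109)),np.sin(np.radians(109)),0]);l=np.array([n[1],-n[0],0])
    print("gaps",[((q-r)@n).round(4) for q in f for r in(t[0],t[2])],"lat margin",[((q-r)@l).round(4) for q,r in zip(b,t)], t.round(4).tolist())
E
python3 -c "
from m import *
meas([(180.3,185.4),(491.8,203.8),(183.8,290)],[(109,181),(136,371)],[(205.5,165),(460,176)])"
```

```text
tile side 107.96404988277955 len 0.14667287750278732 front 107.11756735616495 fence 108.6004813001515 0.11561691601343844 bed 108.98343785673893
gaps [np.float64(0.043), np.float64(0.0413), np.float64(0.0439), np.float64(0.0421)] lat margin [np.float64(0.0085), np.float64(0.0112)] [[0.565, 0.1778, 0.043], [0.6103, 0.0383, 0.043], [0.5152, 0.1625, 0.043]]
```

It's turning with the tool: yaw error is now about 1.1°, the gap about 42 mm, and the lateral offset about 5 mm. I'll continue.

Call:
move_arm(
  targets=[
    {"dp":[-0.1,-0.3,0.04],"twist":[0,-0.05,-0.25],"claw":1.0},
    {"dp":[-0.1,-0.3,0.04],"twist":[0,-0.05,-0.25],"claw":1.0},
    {"dp":[-0.1,-0.3,0.04],"twist":[0,-0.05,-0.2],"claw":1.0},
    {"dp":[-0.1,-0.3,0.04],"twist":[0,-0.05,-0.1],"claw":1.0},
    {"dp":[-0.1,-0.3,0.04],"twist":[0,-0.05,0],"claw":1.0},
  ],
)

```text
time_s: 13.23
eef_pos: [0.5267, 0.115, 0.043]
orientation: [-3.084, -0.593, -0.004]
contact_force: [0.5, -1.2, 5.7]
width: 0.114
```

```bash
python3 chk.py
```

```text
13.2333 [0.5267 0.115  0.043 ] [ 0.5  -1.21  5.74]
dp cm [-1.277 18.926 -0.117] tooly yaw -68.24 z axis [ 0.0021  0.0014 -1.    ]
along 0.19009575060221373 lat -0.0010871576630670995
```

Call:
move_arm(
  targets=[
    {"dp":[-0.08,-0.3,0.04],"twist":[0,-0.08,-0.1],"claw":1.0},
    {"dp":[-0.08,-0.3,0.04],"twist":[0,-0.08,-0.1],"claw":1.0},
    {"dp":[-0.08,-0.3,0.04],"twist":[0,-0.08,0],"claw":1.0},
    {"dp":[-0.08,-0.2,0.04],"twist":[0,-0.08,0],"claw":1.0},
    {"dp":[-0.08,-0.2,0.04],"twist":[0,-0.08,0],"claw":1.0},
  ],
)

```text
time_s: 13.65
eef_pos: [0.5213, 0.1265, 0.0429]
orientation: [3.083, 0.598, 0.004]
contact_force: [0.6, -1.4, 6.0]
width: 0.116
```

```bash
python3 chk.py 9; python3 - <<'E'
import cv2
p=cv2.imread("pics/w9.png");cv2.imwrite("pics/w9c.png",cv2.resize(p[150:400,80:330],None,fx=3.2,fy=2.4,interpolation=2))
cv2.imwrite("pics/w9d.png",cv2.resize(p[150:250,160:520],None,fx=2.2,fy=4,interpolation=2))
E
```

```text
13.65 [0.5213 0.1265 0.0429] [ 0.56 -1.39  6.04]
dp cm [-1.268 20.186 -0.073] tooly yaw -68.05 z axis [ 2.8e-03 -8.0e-04 -1.0e+00]
along 0.20266777282996826 lat 0.00038611698678883005
```

View pics/w9c.png

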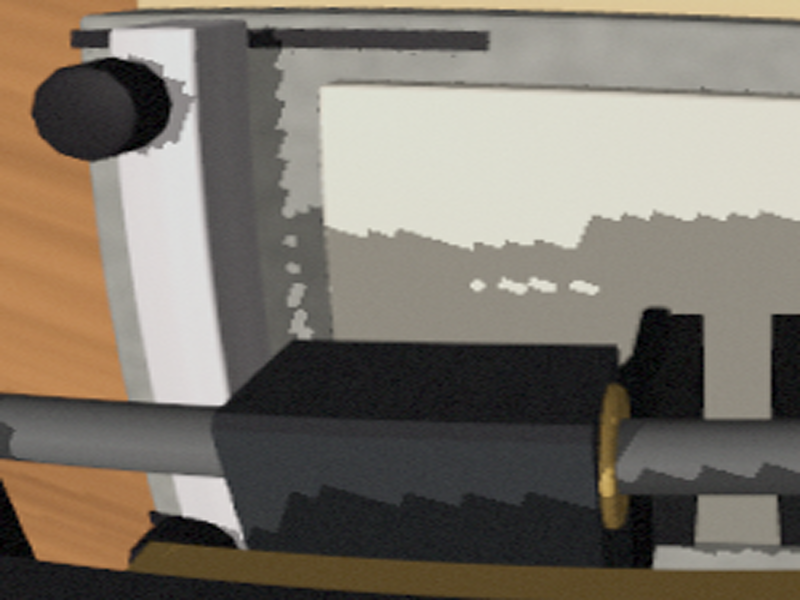

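View pics/w9d.png

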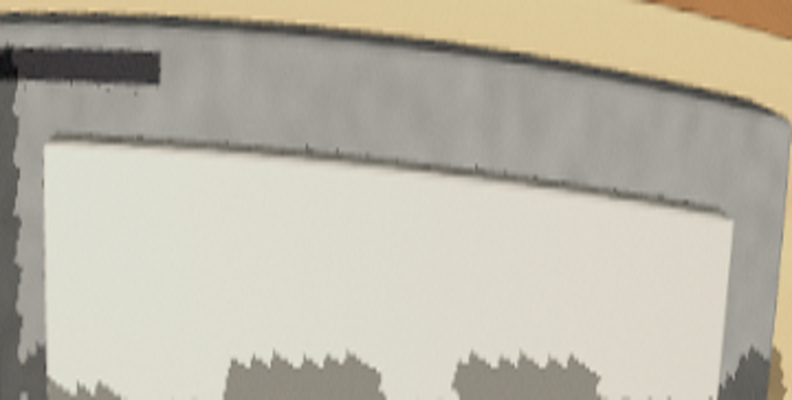

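```bash
python3 -c "
from m import *
meas([(180.6,186.2),(492.7,204.5),(183.4,289.6)],[(157,169.5),(162,233)],[(205.5,155.5),(478,171.5)])"
```

```text
tile side 108.92705692268814 len 0.14735373441819466 front 107.77061940265719 fence 111.59426352793037 0.031871008231780226 bed 109.30444868744888
gaps [np.float64(0.0152), np.float64(0.0141), np.float64(0.0137), np.float64(0.0126)] lat margin [np.float64(0.0136), np.float64(0.0145)] [[0.5514, 0.2023, 0.043], [0.5992, 0.063, 0.043], [0.5024, 0.1866, 0.043]]
```

The tile is aligned to about 0.3°, central to about 1 mm, with a gap of about 14 mm. I'll finish slowly.

Call:
move_arm(
  targets=[
    {"dp":[-0.02,-0.2,0.04],"twist":[0.03,-0.1,-0.06],"claw":1.0},
    {"dp":[-0.02,-0.2,0.04],"twist":[0.03,-0.1,-0.06],"claw":1.0},
    {"dp":[-0.02,-0.2,0.04],"twist":[0.03,-0.08,-0.06],"claw":1.0},
    {"dp":[-0.02,-0.2,0.04],"twist":[0.03,-0.06,0],"claw":1.0},
    {"dp":[-0.02,-0.15,0.04],"twist":[0.03,-0.06,0],"claw":1.0},
  ],
)

```text
time_s: 14.22
eef_pos: [0.5193, 0.1353, 0.0429]
orientation: [3.082, 0.602, 0.001]
contact_force: [0.2, -1.6, 7.2]
width: 0.116
```

```bash
python3 chk.py
```

```text
14.2167 [0.5193 0.1353 0.0429] [ 0.25 -1.6   7.15]
dp cm [-1.468 21.08  -0.084] tooly yaw -67.9 z axis [ 5.e-04 -1.e-03 -1.e+00]
along 0.2117171782847121 lat -0.0005408001247440702
```

Call:
move_arm(
  targets=[
    {"dp":[-0.03,-0.12,0.04],"twist":[0.03,-0.05,0],"claw":1.0},
    {"dp":[-0.03,-0.12,0.04],"twist":[0.03,-0.05,0],"claw":1.0},
    {"dp":[-0.03,-0.12,0.04],"twist":[0.03,-0.05,0],"claw":1.0},
    {"dp":[-0.03,-0.12,0.04],"twist":[0.03,-0.05,0],"claw":1.0},
    {"dp":[-0.03,-0.12,0.04],"twist":[0.03,-0.05,0],"claw":1.0},
  ],
)

```text
time_s: 14.63
eef_pos: [0.5183, 0.1401, 0.0429]
orientation: [3.082, 0.601, 0.001]
contact_force: [0.5, -3.6, 6.4]
width: 0.115
```

```bash
python3 chk.py 10; python3 - <<'E'
import cv2
p=cv2.imread("pics/w10.png");cv2.imwrite("pics/w10c.png",cv2.resize(p[140:320,110:310],None,fx=4,fy=3.2,interpolation=2))
E
```

```text
14.6333 [0.5183 0.1401 0.0429] [ 0.51 -3.61  6.37]
dp cm [-1.547 21.563 -0.076] tooly yaw -67.93 z axis [ 9.0e-04 -1.2e-03 -1.0e+00]
along 0.21658269882791625 lat -0.0011778170788000614
```

View pics/w10c.png

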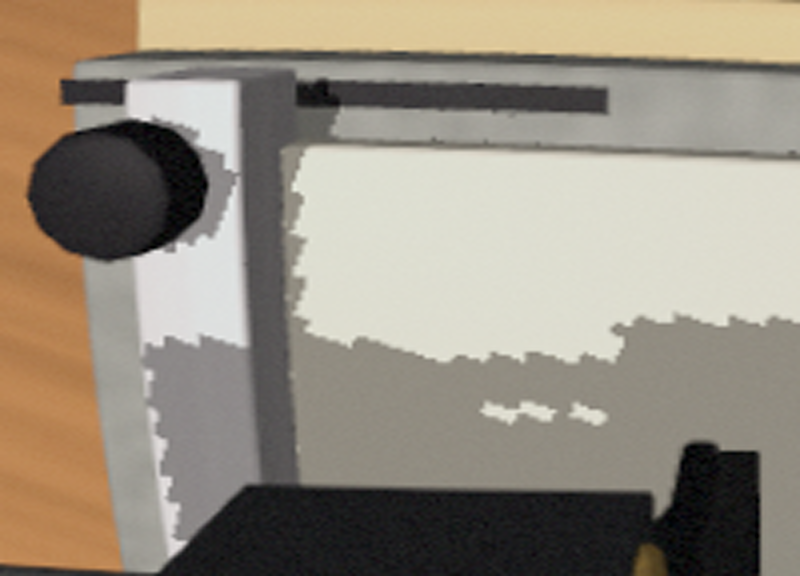

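The tile has just met the fence, and the drag force rose to 3.6 N. I'll give one more gentle push to seat it square.

Call:
move_arm(
  targets=[
    {"dp":[-0.02,-0.1,0.04],"twist":[0.03,-0.05,0],"claw":1.0},
    {"dp":[-0.02,-0.12,0.04],"twist":[0.03,-0.05,0],"claw":1.0},
    {"dp":[-0.02,-0.12,0.04],"twist":[0.03,-0.05,0],"claw":1.0},
    {"dp":[-0.02,-0.12,0.04],"twist":[0.03,-0.05,0],"claw":1.0},
    {"dp":[-0.02,-0.12,0.04],"twist":[0.03,-0.05,0],"claw":1.0},
  ],
)

```text
time_s: 15.2
eef_pos: [0.518, 0.1418, 0.0429]
orientation: [3.079, 0.596, -0.001]
contact_force: [0.9, -3.3, 6.8]
width: 0.113
```

```bash
python3 chk.py
```

```text
15.2 [0.518  0.1418 0.0429] [ 0.93 -3.35  6.76]
dp cm [-1.524 21.735 -0.   ] tooly yaw -68.08 z axis [ 3.0e-04 -5.1e-03 -1.0e+00]
along 0.21828143349591608 lat -0.0013958914177231857
```

Call:
move_arm(
  targets=[
    {"dp":[0,0,0],"twist":[0,0,0],"claw":1.0},
    {"dp":[0,0,-0.1],"twist":[0,0,0],"claw":1.0},
    {"dp":[0,0,-0.4],"twist":[0,0,0],"claw":1.0},
    {"dp":[0,0,-0.8],"twist":[0,0,0],"claw":1.0},
    {"dp":[0,0,-1.2],"twist":[0,0,0],"claw":1.0},
  ],
)

```text
time_s: 15.62
eef_pos: [0.5139, 0.1422, 0.0654]
orientation: [3.08, 0.598, -0.016]
contact_force: [0.2, -0.1, -0.8]
width: 0.113
```

Call:
move_arm(
  targets=[
    {"dp":[0,0,-1.5],"twist":[0,0,0],"claw":1.0},
    {"dp":[0,0,-2.5],"twist":[0,0,0],"claw":1.0},
    {"dp":[0,0,-2.5],"twist":[0,0,0],"claw":1.0},
    {"dp":[0,0,-2.5],"twist":[0,0,0],"claw":1.0},
    {"dp":[0,0,-1.5],"twist":[0,0,0],"claw":1.0},
  ],
)

```text
time_s: 16.03
eef_pos: [0.511, 0.1437, 0.1739]
orientation: [3.08, 0.603, -0.029]
contact_force: [1.1, 0.1, 0.0]
width: 0.114
```

```bash
python3 chk.py 11; python3 - <<'E'
import cv2
p=cv2.imread("pics/w11.png");cv2.imwrite("pics/w11c.png",cv2.resize(p[130:330,130:450],None,fx=2.5,fy=2.5,interpolation=2))
E
```

```text
16.0333 [0.511  0.1437 0.1739] [1.15 0.08 0.03]
dp cm [-0.794 22.176 12.982] tooly yaw -67.84 z axis [-0.0177 -0.0061 -0.9998]
along 0.22226073570659238 lat 0.004633234603119651
```

View pics/w11c.png

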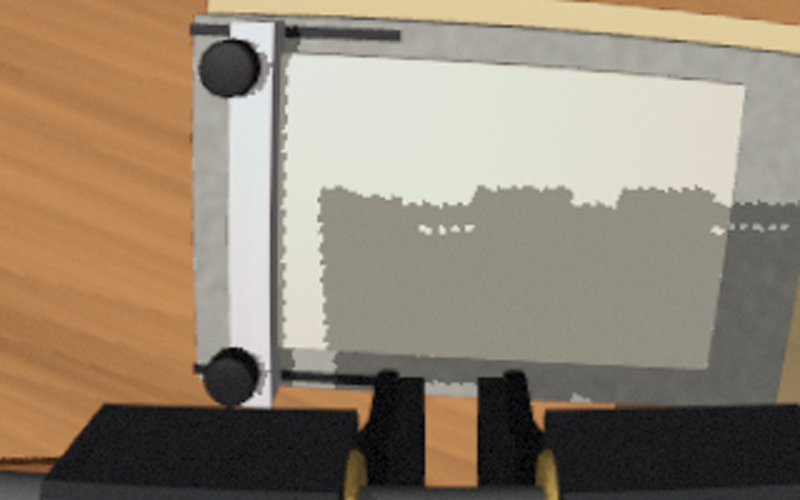

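View pics/s11.png

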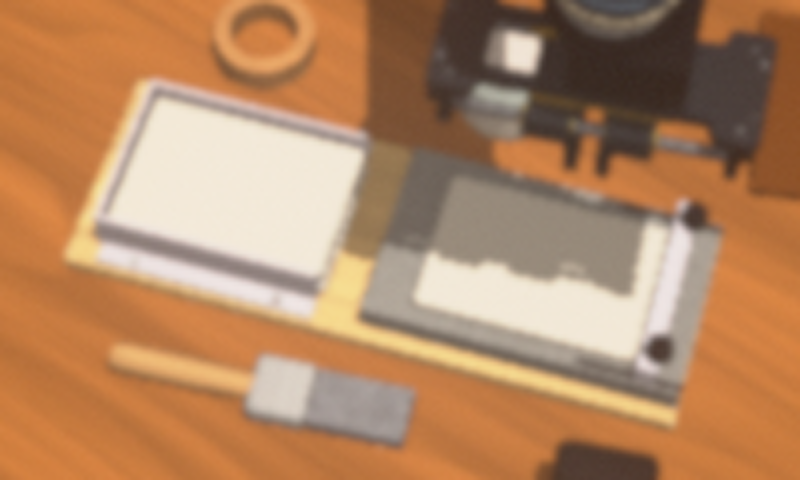

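The whole tile is now visible on the bed along the fence. I'll check the gap and squareness up close.

```bash
python3 - <<'E'
import cv2
p=cv2.imread("pics/w11.png");cv2.imwrite("pics/w11e.png",cv2.resize(p[130:300,200:270],None,fx=8,fy=3.5,interpolation=2))
E
```

```text
(no output)
```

View pics/w11e.png

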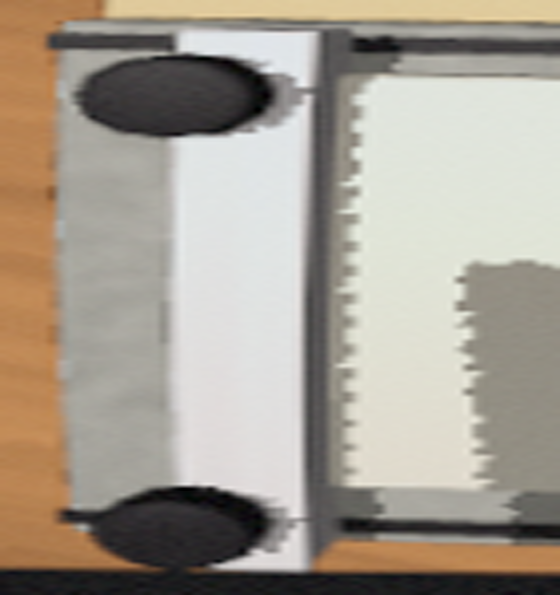

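```bash
python3 -c "
from m import *
# crop w11c: /2.5 + (130,130)
c=lambda x,y:(130+x/2.5,130+y/2.5)
meas([c(289,53),c(745,86),c(283,349)],[c(283,30),c(274,385)],[c(420,28),c(760,50)])
s=state();I=viewer.camera_info('wrist')
f=wproj(s,I,[c(273,25),c(271,400)],.0545);print('fence top edge',f.round(4),ang(*f)%180+90)
"
```

```text
tile side 108.58852544138955 len 0.14560121942584883 front 108.37109193694849 fence 107.90149624534482 0.12396599908634263 bed 109.91083605838797
gaps [np.float64(0.0035), np.float64(0.0025), np.float64(0.0059), np.float64(0.0048)] lat margin [np.float64(0.009), np.float64(0.0118)] [[0.5498, 0.213, 0.043], [0.5962, 0.075, 0.043], [0.4552, 0.1816, 0.043]]
fence top edge [[0.5575 0.219  0.0545]
 [0.4412 0.1792 0.0545]] 108.88539776801665
```

```bash
python3 -c "
from m import *
c=lambda x,y:(200+x/8,130+y/3.5)
s=state();I=viewer.camera_info('wrist')
n=np.array([np.cos(np.radians(109)),np.sin(np.radians(109)),0])
for nm,P,z in (('tilefront',[c(335,75),c(330,488)],.043),('base',[c(352,40),c(340,520)],.035),('ftop',[c(322,30),c(305,568)],.055)):
  f=wproj(s,I,P,z);print(nm,f.round(4).tolist(),ang(*f)%180+90,(f@n).round(4))
"
python3 - <<'E'
import cv2,numpy as np
a=np.load('top0.npz')['p'];b=np.load('t11.npy')
o=np.vstack([cv2.resize(x[170:295,190:320,::-1],None,fx=6,fy=2.4,interpolation=2) for x in(a,b)])
cv2.imwrite('pics/cmp.png',o)
a=np.load('scene0.npz')['p'];b=np.load('s11.npy')
o=np.vstack([cv2.resize(x[215:300,245:415,::-1],None,fx=4.6,fy=3.5,interpolation=2) for x in(a,b)]);cv2.imwrite('pics/cmp2.png',o)
E
```

```text
tilefront [[0.5486, 0.2157, 0.043], [0.4547, 0.1832, 0.043]] 109.1043690499578 [0.0253 0.0252]
base [[0.5557, 0.2181, 0.035], [0.4431, 0.1796, 0.035]] 108.85317246662015 [0.0253 0.0256]
ftop [[0.5589, 0.2186, 0.055], [0.4394, 0.1788, 0.055]] 108.4095918231267 [0.0247 0.026 ]
```

View pics/cmp2.png

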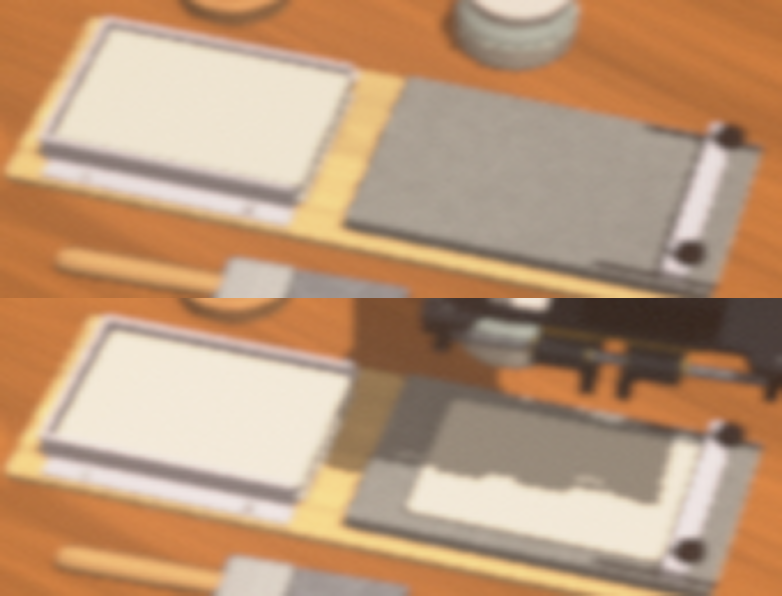

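View pics/cmp.png

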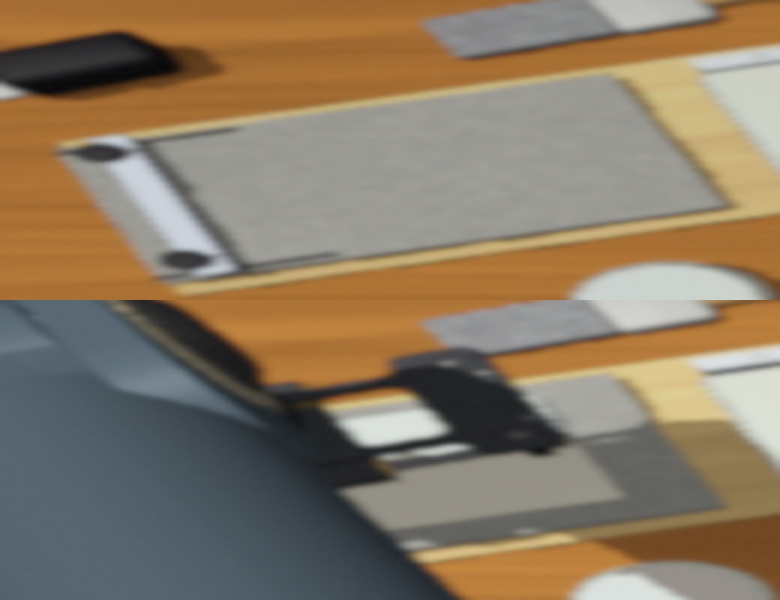

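```bash
python3 -c "
from station import order
print(order.hand_in())"
```

```text
the job is handed in; nothing more can be done
None
```

I slid the top tile off the stack and along the bed until its front edge met the fence, lifted the gripper clear, and handed the job in at about 16 s. No verdict was reported.

**How it went:** I felt for contact and found it at z ≈ 0.0445 m. I then dragged with about 4–7 N of press and at most about 4 N of sideways force, as read at the end of each move. The tile had turned about 3.3° by the time it was on the bed. I straightened it by turning the tool during the drag, then pushed it gently against the fence.

**Last checks, with the gripper lifted clear:**

| Check | Result |
|---|---|
| Front edge against fence | gap about 0 to 0.4 mm, near the limit of what I can measure |
| Square to the fence | within about 0.3° (0.005 rad) |
| Off the middle line | about 2–3 mm |
| Flat on the bed | finger height fell 1.5 mm as the tile dropped onto the bed, as expected |
| Fence, lower tiles and nearby bystanders | no visible shift in the scene camera compared with the start |

**Where checks disagreed:**
- My first, rougher reading of the final gap gave 2.5–6 mm. I had mistaken the edge of the fence's shadow on the tile for the tile's own edge. The enlarged crop gave the values above.
- The top camera could not confirm the fence end because the arm blocked its view.

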